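# Pack the connector kit

### The job

Pack the connector kit: take the four pin connector plugs off the mat and stand each upright in the recess of the tray that is cut to its own shape and size (bar, square, large round, small round), mouth up and fully down on the recess floor. The relay and the capacitor look like plugs but have closed tops and no pins: leave them where they stand.

Things in the scene. Friction and masses are not known exactly. Their poses are not given: they have to be found in the camera images.
- plug_bar_mid (a point): The bar plug: oblong light grey plastic shell, 50 mm tall, standing on the mat with its open mouth up (14 mm deep, brass pins in it). 58 mm long (its x) by 22 mm wide (its y), two rows of six pins. Point at its centre, 25 mm above its underside; z up. Any yaw.
- plug_square_mid (a point): The square plug: light grey plastic shell, 50 mm tall, standing on the mat with its open mouth up (14 mm deep, brass pins in it). 34 x 34 mm (its x and y), nine pins. Point at its centre, 25 mm above its underside; z up. Any yaw.
- plug_big_mid (a point): The large round plug: light grey plastic shell, 50 mm tall, standing on the mat with its open mouth up (14 mm deep, brass pins in it). 38 mm in diameter, seven pins. Point at its centre, 25 mm above its underside; z up. 
- plug_small_mid (a point): The small round plug: light grey plastic shell, 50 mm tall, standing on the mat with its open mouth up (14 mm deep, brass pins in it). 24 mm in diameter, three pins. Point at its centre, 25 mm above its underside; z up. 
- floor_bar (a point): Grey block fixed in the tray, 88 x 88 mm, its top face 19 mm above the table, with one recess 12 mm deep in its middle: oblong, 74 mm (along x) by 38 mm (along y), for the bar plug. Point at the centre of the recess floor, 7 mm above the table; x and y along the block's sides, z up. 
- floor_square (a point): Grey block fixed in the tray, 88 x 88 mm, its top face 19 mm above the table, with one recess 12 mm deep in its middle: square, 50 x 50 mm, sides along x and y, for the square plug. Point at the centre of the recess floor, 7 mm above the table; x and y along the block's sides, z up. 
- floor_big (a point): Grey block fixed in the tray, 88 x 88 mm, its top face 19 mm above the table, with one recess 12 mm deep in its middle: round, 54 mm in diameter, for the large round plug. Point at the centre of the recess floor, 7 mm above the table; x and y along the block's sides, z up. 
- floor_small (a point): Grey block fixed in the tray, 88 x 88 mm, its top face 19 mm above the table, with one recess 12 mm deep in its middle: round, 40 mm in diameter, for the small round plug. Point at the centre of the recess floor, 7 mm above the table; x and y along the block's sides, z up. The four blocks form a 2 x 2 square, centres 92 mm apart, sides parallel, in a white tray; which block is where varies.
- relay_mid (a point): Look-alike, not a plug: a relay, light grey block 34 x 34 mm, 50 mm tall, closed on top with a small raised square (no mouth, no pins). Point at its centre, 25 mm above its underside; z up. All stand on a 2 mm mat, centres 90 mm or more apart, with a tape roll, jar and cap (up to 47 mm high) among them. Mat and tray may be left or right.
- cap_mid (a point): Look-alike, not a plug: a capacitor, light grey cylinder 38 mm in diameter, 51 mm tall overall, with a closed rounded top carrying a raised cross (no mouth, no pins). Point at its centre, 25 mm above its underside; z up. 
Mind the look-alikes: they are no part of the job. What is shaped like the part that bears plug_big_mid but purple is not meant.

How it is judged:
By the outcome, as a careful person would: the job done as asked, in the order asked, and still so for the second after the job is handed in, with the robot touching nothing.
It also fails if it takes over 102 s, if anything falls off the work surface, if the arm or the gripper's body presses on something with over 40 N, if the wrist force passes 120 N, or if a joint passes its speed limit or range.

### The arm

A 6-joint arm with a two-finger parallel gripper is mounted at the origin on the work surface. World frame = base frame: x ahead of the robot, y to its left, z up, the work surface at z = 0. Lengths are in m, angles in rad, forces in N, time in s.
With the tool pointing down it reaches from about 0.3 to 0.75 m from the base axis. Payload 8.5 kg.
Tool frame: the origin (TCP) lies at the very end of the fingers, on their centre line; the grasp point (between the pads) lies 19 mm behind it; x points along the fingers, z is the direction in which the jaws open and shut, and the axes are right-handed (so a half turn about x gives the same grasp; the last joint's range is limited). The gripper opens to 85 mm and grips with 20 to 120 N. Pads are 22 mm wide; open, the fingers measure 114 mm over their backs; the gripper's body (76 mm by 85 mm) begins 54 mm behind the grasp point. The pads swing forward as they close: fully open they stand 13 mm farther back than shut.
Start: joints at [0.999, 0.381, 1.297, -0, 1.464, -0.215], TCP at [0.192, 0.515, 0.201] pointing down, gripper open.
Joint ranges: [-3.11, 3.11], [-0.89, 2.33], [0.22, 2.48], [-1.42, 4.56], [0.17, 2.85], [-2.88, 2.88]. Speed limits (rad/s): [2.39, 2.39, 3.14, 3.14, 3.14, 3.14].

### API

Orientations are given as a unit quaternion [w, x, y, z].
In Python, from station import observe, vision, arm gives the robot as it stands. The module is installed in compiled form; this text tells all that it offers.
- The arm moves only by the tool carry_out, never from a script. Its argument "motion" is a list of rows, each a list of 5 numbers: the opening, from 0 (shut) to 1 (fully open), then the shift along the world's x, y, z in m, then the turn about the world's z in degrees. A call has 1 to 20 rows; each row shifts and turns the commanded pose from where the row before left it; what a row does not reach is not made up. A row lasts 1/12 s, in which the tool goes at most 41.7 mm and 7.16 degrees, less where a joint would pass 70% of its speed; a pose out of reach is approached as far as the arm can. A call with a gripper value outside its range is refused whole. The fingers move at their own pace and stop on an object; "squeeze" is the grip in N (left out, the last holds). Time passes only in rows, so rows that do not move let the fingers close. It gives the time, the measured TCP pose, the force and the opening at its end, in the units of the state.
- observe(): the state, without advancing time (a new reading comes with each control period).
- vision.read_camera(name): name is "scene" or "top" or "wrist"; returns a dict with "img" (480x640x3 uint8, blue, green, red), "z_map" (480x640 float32, m along the optical axis (not along the pixel's ray), 0 where there is no reading), "fx", "fy", "cx", "cy" (pixels), "position" and "orientation" of the camera in the world; the wrist camera has in their place "T_tool_cam" (4x4, takes a point from camera to tool coordinates, whose origin is the TCP and whose axes are the tool frame's). Camera axes: x right, y down, z forward; pixel columns grow to the right and rows downward; lengths in m; the calibration is good to about 2 mm. A picture is of the moment at which its call begins: read the wrist's pose just before it.
- arm.close_job(): hands the job in, once; it reports no verdict.
The state is a dict: "time_s": time; "qpos": joint angles; "qvel": joint speeds; "effort": joint torques, N m; "ee_pos": TCP position; "eef_rot": TCP orientation; "ft_force": force on the tool from outside, world axes, zero at the start; "moment": the same for the moment, N m; "opening": opening from 0.0 (shut) to 1.0 (fully open).
Only numpy, scipy, OpenCV 4.12 (cv2) and the standard library are available. Lean on these libraries where they do the work, as an engineer would, in place of code of your own. Each camera call takes 0.05 s, during which the arm holds its last target.

## Working session

There is one attempt and no reset: what is moved stays moved. The work goes in short steps, Python scripts to look and compute and a tool call to move; the robot and the scene stay as the last step left them, time stands still between calls to the robot, and variables do not carry over. Pictures are saved under pics/ and viewed, and the job is handed in when it is done.

Besides the shell and the picture viewer there is one more tool, called after ">>>" as name(argument=value, ...) on one line, values as JSON. carry_out: Moves the arm, as the interface text tells. Its arguments: {"type":"object","properties":{"motion":{"type":"array"},"squeeze":{"type":"number"}},"required":["motion"]}

```bash
mkdir -p pics; cat > h.py <<'E'
import numpy as np, cv2
from scipy.spatial.transform import Rotation as R
from station import observe, vision, arm
def rot(q): return R.from_quat([q[1],q[2],q[3],q[0]]).as_matrix()
def cam(name):
    s=observe(); c=vision.read_camera(name)
    if name=="wrist":
        T=np.eye(4);T[:3,:3]=rot(s["eef_rot"]);T[:3,3]=s["ee_pos"];T=T@np.array(c["T_tool_cam"])
    else:
        T=np.eye(4);T[:3,:3]=rot(c["orientation"]);T[:3,3]=c["position"]
    c["T"]=T; return c
def ray(c,u,v,z):
    d=c["T"][:3,:3]@np.array([(u-c["cx"])/c["fx"],(v-c["cy"])/c["fy"],1.]);p=c["T"][:3,3]
    return p+d*(z-p[2])/d[2]
def cloud(c):
    v,u=np.mgrid[:480,:640];z=c["z_map"]
    P=np.stack([(u-c["cx"])/c["fx"]*z,(v-c["cy"])/c["fy"]*z,z],-1)
    W=P@c["T"][:3,:3].T+c["T"][:3,3]; W[z==0]=np.nan; return W
E
python3 - <<'E'
from h import *
for n in ["scene","top","wrist"]:
    c=cam(n);cv2.imwrite(f"pics/{n}0.png",c["img"]);print(n,c["T"].round(3).tolist(),c["fx"],c["cx"],c["cy"])
    import pickle;pickle.dump(c,open(f"{n}0.pkl","wb"))
s=observe();print(s["time_s"],s["ee_pos"],s["eef_rot"],s["opening"])
E
```

```text
scene [[-0.801, 0.354, -0.483, 0.962], [0.599, 0.46, -0.655, 0.614], [-0.01, -0.814, -0.581, 0.589], [0.0, 0.0, 0.0, 1.0]] 526.8449013219141 322.17752817214296 235.30912443919425
top [[0.016, -0.98, 0.197, 0.337], [-1.0, -0.017, -0.008, 0.034], [0.012, -0.197, -0.98, 0.982], [0.0, 0.0, 0.0, 1.0]] 464.6503443346206 314.6918049298514 227.2598793376843
wrist [[0.351, 0.891, 0.287, 0.118], [0.937, -0.333, -0.11, 0.543], [-0.002, 0.308, -0.951, 0.373], [0.0, 0.0, 0.0, 1.0]] 413.864837323589 318.41987423922694 241.85512590734123
0.15 [0.19196799 0.51513989 0.20075057] [ 0.58042463 -0.4034878   0.58116247  0.40318112] 1.0021118513505975
```

View pics/top0.png

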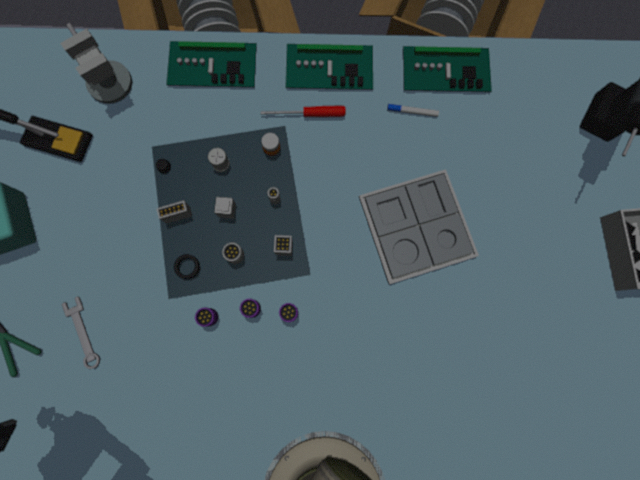

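View pics/scene0.png

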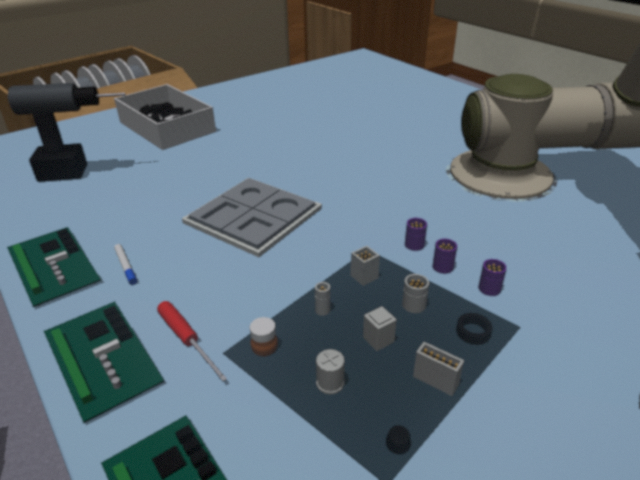

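The top view shows the bar plug at (173,211), square plug at (283,244), large round at (232,253) and small round at (273,194). The relay is at (224,206) and the capacitor at (218,158). The recesses are square (394,211), bar (432,197), large round (405,253) and small round (446,238).

```bash
python3 - <<'E'
from h import *
import pickle
c=pickle.load(open("top0.pkl","rb"));W=cloud(c);z=W[...,2]
print("table",np.nanmedian(z[330:400,350:500]),"mat",np.nanmedian(z[225:235,180:215]))
m=((z>0.036)&(z<0.065)).astype(np.uint8); m[:125]=0;m[300:]=0;m[:,:150]=0;m[:,320:]=0
n,l,st,ce=cv2.connectedComponentsWithStats(m)
for i in range(1,n):
    if st[i,4]<20: continue
    p=W[l==i]; zz=np.nanmedian(p[:,2]); cn=ray(c,*ce[i],0.052)
    P=np.array([ray(c,u,v,0.052)[:2] for v,u in np.argwhere(l==i)],np.float32)
    r=cv2.minAreaRect(P)
    print(ce[i].round(1),st[i,4],"z",round(zz,4),np.nanmax(p[:,2]).round(4),"c",cn[:2].round(4),"rect",np.round(r[0],4),np.round(r[1],4),round(r[2],1))
big=cv2.resize(c["img"][120:300,145:325],None,fx=3.3,fy=3.3,interpolation=cv2.INTER_CUBIC);cv2.imwrite("pics/matz.png",big)
big=cv2.resize(c["img"][160:290,350:490],None,fx=4,fy=4,interpolation=cv2.INTER_CUBIC);cv2.imwrite("pics/trayz.png",big)
# tray blocks
g=((z>0.0135)&(z<0.03)).astype(np.uint8);g[:160]=0;g[290:]=0;g[:,:350]=0;g[:,490:]=0
P=np.array([ray(c,u,v,0.019)[:2] for v,u in np.argwhere(g)],np.float32);r=cv2.minAreaRect(P);print("tray",r,cv2.boxPoints(r).round(3).tolist())
h=(z<0.0125).astype(np.uint8)
hull=cv2.fillPoly(np.zeros((480,640),np.uint8),[cv2.convexHull(np.argwhere(g)[:,::-1].astype(np.int32))],1)
h&=cv2.erode(hull,np.ones((9,9)))
n,l,st,ce=cv2.connectedComponentsWithStats(h)
for i in range(1,n):
    if st[i,4]<60: continue
    P=np.array([ray(c,u,v,0.007)[:2] for v,u in np.argwhere(l==i)],np.float32); r=cv2.minAreaRect(P)
    print(ce[i].round(1),st[i,4],np.nanmedian(W[l==i][:,2]).round(4),np.round(r[0],4),np.round(r[1],4),round(r[2],1))
E
```

```text
table 0.0003285615971934108 mat 0.0022043560876424118
[269.7 141.5] 246 z 0.0468 0.0526 c [0.7073 0.1243] rect [0.7074 0.1244] [0.0384 0.0355] 19.2
[216.8 157.1] 273 z 0.0496 0.0551 c [0.6702 0.2339] rect [0.6704 0.234 ] [0.0397 0.0364] 29.3
[272.8 193.6] 117 z 0.0479 0.0542 c [0.5933 0.114 ] rect [0.5939 0.1137] [0.0258 0.0231] 28.6
[223.4 205.9] 298 z 0.0504 0.0558 c [0.5652 0.2144] rect [0.5652 0.214 ] [0.0368 0.0359] 86.2
[171.8 210.2] 375 z 0.0458 0.056 c [0.5541 0.3194] rect [0.5537 0.319 ] [0.0275 0.0611] 17.8
[282.3 244.3] 293 z 0.0419 0.0564 c [0.4875 0.0911] rect [0.487  0.0909] [0.0349 0.0345] 1.0
[231.6 252. ] 293 z 0.0418 0.0552 c [0.4698 0.1928] rect [0.47  0.193] [0.0393 0.0352] 46.8
tray ((0.5391797423362732, -0.19254422187805176), (0.19846504926681519, 0.19865775108337402), 18.386857986450195) [[0.414000004529953, -0.12999999523162842], [0.47600001096725464, -0.3179999887943268], [0.6650000214576721, -0.25600001215934753], [0.6019999980926514, -0.06700000166893005]]
[430.9 198.7] 543 0.0076 [ 0.6008 -0.2261] [0.0735 0.0369] 18.2
[390.6 211.1] 498 0.0074 [ 0.5717 -0.1376] [0.0493 0.0489] 18.5
[418.1 224.7] 123 0.0044 [ 0.5418 -0.1945] [0.0035 0.1784] 18.4
[445.8 238.7] 251 0.0073 [ 0.5128 -0.2547] [0.0371 0.0377] 44.6
[405.  251.6] 489 0.0072 [ 0.4839 -0.1668] [0.0518 0.0509] 44.8
```

View pics/matz.png

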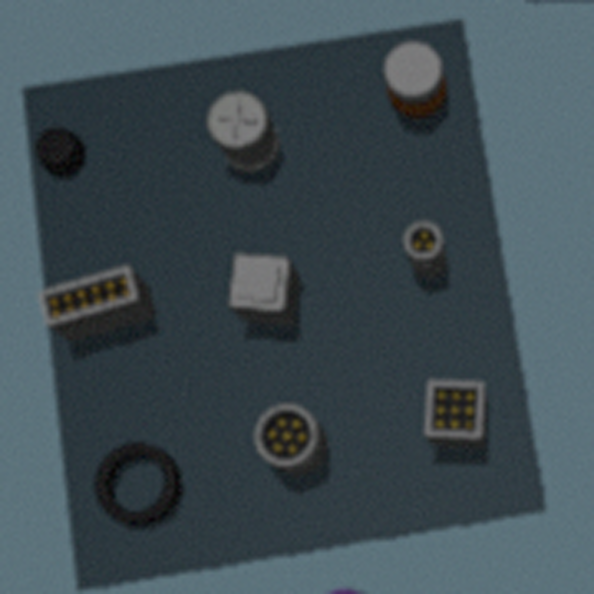

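View pics/trayz.png

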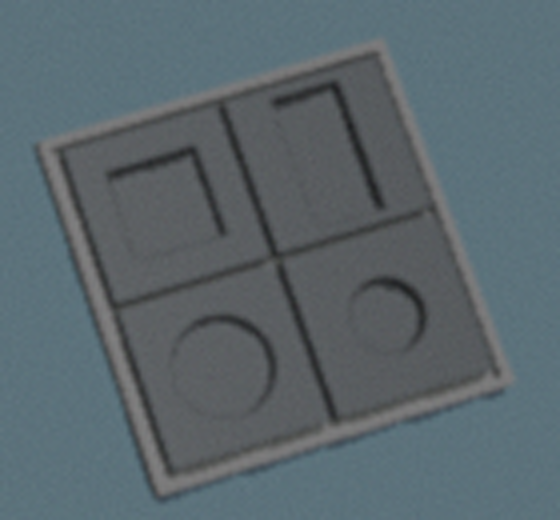

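```bash
python3 - <<'E'
from h import *
s=observe();print(rot(s["eef_rot"]).round(3),s["ft_force"],s["qpos"])
E
```

```text
[[-0.001 -0.937  0.349]
 [-0.001  0.349  0.937]
 [-1.     0.    -0.001]] [-0.73055998 -0.01817536  0.06142673] [ 9.98690236e-01  3.81077323e-01  1.29803828e+00 -2.52804709e-06
  1.46360705e+00 -2.15297843e-01]
```

View pics/wrist0.png

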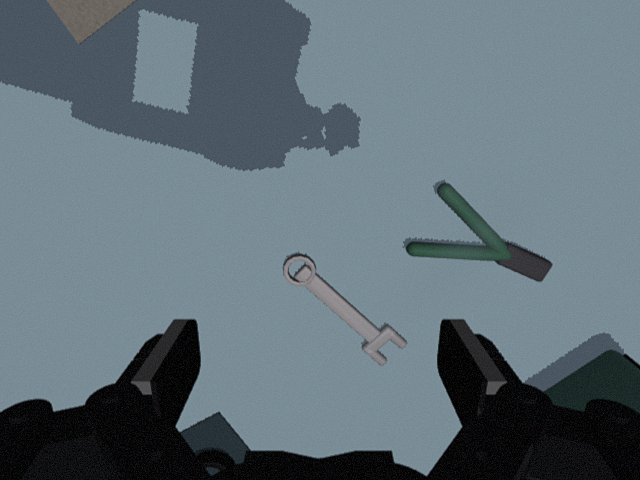

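Wrist view: jaws at lower left and right, wrench and pliers below, and the mat corner at (215,430). Next I hover over the mat to measure from close up.

>>> carry_out(motion=[[1,0.0225,-0.019,0.003,-3.25],[1,0.0225,-0.019,0.003,-3.25],[1,0.0225,-0.019,0.003,-3.25],[1,0.0225,-0.019,0.003,-3.25],[1,0.0225,-0.019,0.003,-3.25],[1,0.0225,-0.019,0.003,-3.25],[1,0.0225,-0.019,0.003,-3.25],[1,0.0225,-0.019,0.003,-3.25],[1,0.0225,-0.019,0.003,-3.25],[1,0.0225,-0.019,0.003,-3.25],[1,0.0225,-0.019,0.003,-3.25],[1,0.0225,-0.019,0.003,-3.25],[1,0.0225,-0.019,0.003,-3.25],[1,0.0225,-0.019,0.003,-3.25],[1,0.0225,-0.019,0.003,-3.25],[1,0.0225,-0.019,0.003,-3.25],[1,0,0,0,0],[1,0,0,0,0]])

```text
time_s: 1.65
ee_pos: [0.5527, 0.2104, 0.2485]
eef_rot: [0.698, -0.107, 0.699, 0.107]
ft_force: [-0.0, -0.3, 0.4]
opening: 1.001
```

```bash
python3 - <<'E'
from h import *
import pickle
c=cam("wrist");cv2.imwrite("pics/w1.png",c["img"]);pickle.dump(c,open("w1.pkl","wb"))
s=observe();print(s["time_s"],s["ee_pos"],s["qpos"],rot(s["eef_rot"]).round(3))
E
```

```text
1.7 [0.55184155 0.21131709 0.24870815] [ 1.65390741e-01  4.28584428e-01  1.08371277e+00  2.77019279e-04
  1.63044269e+00 -1.41115478e-01] [[-0.001 -0.302  0.953]
 [ 0.     0.953  0.302]
 [-1.     0.    -0.001]]
```

View pics/w1.png

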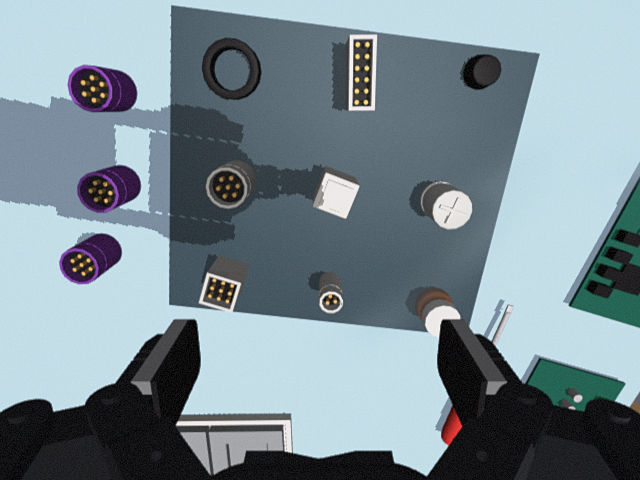

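Wrist view over the mat: bar plug (362,72), large round (228,186), square (220,290), small round (331,299). The look-alikes are the relay (337,195) and capacitor (447,205).

```bash
cat > meas.py <<'E'
from h import *
def plugs(c,seeds,zt=0.052):
    W=cloud(c);z=W[...,2];out=[]
    V=c["img"].max(2)
    m=((z>zt-0.004)&(z<zt+0.006)).astype(np.uint8)
    n,l,st,ce=cv2.connectedComponentsWithStats(m)
    for i in range(1,n):
        if st[i,4]<80 or st[i,4]>9000: continue
        k=cv2.findContours((l==i).astype(np.uint8),cv2.RETR_EXTERNAL,cv2.CHAIN_APPROX_NONE)[0]
        k=max(k,key=cv2.contourArea)[:,0]
        P=np.array([ray(c,u,v,zt)[:2] for u,v in k],np.float32)
        r=cv2.minAreaRect(P);(x,y),rad=cv2.minEnclosingCircle(P)
        print(ce[i].round(0),st[i,4],"z",np.nanmedian(W[l==i][:,2]).round(4),"rect",np.round(r[0],4),np.round(r[1],4),round(r[2],1),"circ",round(x,4),round(y,4),round(2*rad,4))
E
python3 - <<'E'
from meas import *
import pickle
for f in ["w1.pkl","top0.pkl"]:
    plugs(pickle.load(open(f,"rb")),0);print()
E
```

```text
[362.  71.] 758 z 0.0516 rect [0.5547 0.3222] [0.0221 0.0573] 18.7 circ 0.5546 0.3222 0.061
[91. 88.] 542 z 0.0498 rect [0.3413 0.2429] [0.0378 0.0362] 17.4 circ 0.3412 0.243 0.0385
[226. 187.] 467 z 0.0516 rect [0.4698 0.1955] [0.0376 0.0371] 71.7 circ 0.47 0.1954 0.0382
[ 98. 192.] 448 z 0.0499 rect [0.36   0.1566] [0.0378 0.0372] 34.8 circ 0.3597 0.1568 0.0388
[335. 195.] 1202 z 0.0509 rect [0.5654 0.218 ] [0.0333 0.0334] 86.1 circ 0.5653 0.2173 0.0455
[452. 209.] 1170 z 0.0497 rect [0.6707 0.2374] [0.0358 0.0356] 17.4 circ 0.6705 0.2374 0.0372
[ 79. 265.] 395 z 0.0499 rect [0.3525 0.0796] [0.0381 0.0369] 50.0 circ 0.3525 0.0798 0.039
[220. 291.] 498 z 0.0516 rect [0.4873 0.0935] [0.0361 0.0341] 88.9 circ 0.4873 0.0935 0.0485
[331. 301.] 237 z 0.0514 rect [0.5934 0.1167] [0.0227 0.0249] 17.5 circ 0.5932 0.1164 0.0256

[603. 114.] 235 z 0.0543 rect [ 0.796  -0.5942] [0.1213 0.0653] 8.8 circ 0.7999 -0.6192 0.1218
[216. 156.] 203 z 0.0505 rect [0.6723 0.2356] [0.0348 0.0355] 29.3 circ 0.6723 0.235 0.0369
[ 16. 219.] 180 z 0.0524 rect [0.5357 0.6349] [0.1272 0.0456] 0.0 circ 0.5357 0.6576 0.1274
[223. 205.] 222 z 0.0513 rect [0.5666 0.2153] [0.0339 0.0335] 86.7 circ 0.5671 0.2144 0.0441
[171. 210.] 145 z 0.0515 rect [0.5553 0.3205] [0.0237 0.0592] 17.8 circ 0.5556 0.3212 0.0616
[623. 250.] 263 z 0.0531 rect [ 0.4879 -0.6019] [0.1591 0.0116] 4.7 circ 0.488 -0.6025 0.1594
[282. 244.] 102 z 0.0521 rect [0.4881 0.0918] [0.0328 0.0327] 1.0 circ 0.4881 0.0908 0.0452
[231. 251.] 88 z 0.0518 rect [0.471 0.194] [0.0346 0.0365] 1.0 circ 0.4706 0.1935 0.0384
```

>>> carry_out(motion=[[1,0.001,0.0275,-0.015,0.7],[1,0.001,0.0275,-0.015,0],[1,0.001,0.0275,-0.015,0],[1,0,0.0275,-0.015,0],[1,0,0,-0.03,0],[1,0,0,-0.03,0],[1,0,0,-0.03,0],[1,0,0,-0.03,0],[1,0,0,-0.02,0],[1,0,0,-0.02,0],[1,0,0,-0.01,0],[1,0,0,0,0],[0,0,0,0,0],[0,0,0,0,0],[0,0,0,0,0],[0,0,0,0,0],[0,0,0,0,0],[0,0,0,0,0],[0,0,0,0,0]], squeeze=50)

```text
time_s: 3.28
ee_pos: [0.5556, 0.3215, 0.0201]
eef_rot: [0.699, -0.112, 0.698, 0.112]
ft_force: [-0.4, -0.4, 5.8]
opening: 0.22
```

```bash
python3 - <<'E'
from h import *
c=cam("wrist");cv2.imwrite("pics/w2.png",c["img"])
s=observe();print(s["time_s"],s["ee_pos"],s["opening"],rot(s["eef_rot"]).round(3)[:,2],s["ft_force"])
E
```

```text
3.3333 [0.55559578 0.32153434 0.02013446] 0.22258430191996728 [0.95  0.313 0.002] [-0.41939651 -0.03395053  5.66011571]
```

View pics/w2.png

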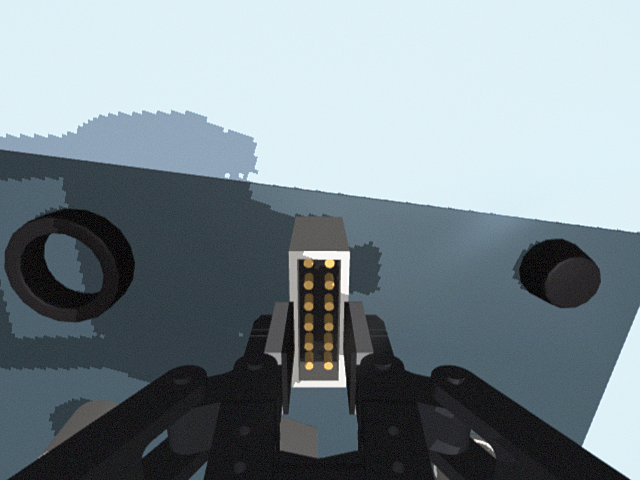

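The bar plug is between the pads, with its mouth at (320,318). I'm checking how well it is centred, then looking again after lifting it.

>>> carry_out(motion=[[0,0,0,0.01,0],[0,0,0,0.02,0],[0,0,0,0.03,0],[0,0,0,0.03,0],[0,0,0,0.03,0],[0,0,0,0.02,0],[0,0,0,0,0]])

```text
time_s: 3.92
ee_pos: [0.5566, 0.3219, 0.1646]
eef_rot: [0.701, -0.112, 0.695, 0.113]
ft_force: [-0.0, -0.1, -0.4]
opening: 0.22
```

```bash
cat > held.py <<'E'
from meas import *
def held(zoff,name):
    s=observe();c=cam("wrist");cv2.imwrite(name,c["img"])
    W=cloud(c);t=np.array(s["ee_pos"]);Rm=rot(s["eef_rot"]);L=(W-t)@Rm  # tool coords
    print("t",s["time_s"],"tcp",t.round(4),"open",round(s["opening"],3),"F",s["ft_force"].round(1),"jawdeg",np.degrees(np.arctan2(Rm[1,2],Rm[0,2])).round(1))
    # tool x along finger (down); rim plane at height zoff above tcp -> x=-zoff
    img=c["img"];sat=img.max(2).astype(int)-img.min(2)
    m=((abs(L[...,0]+zoff)<0.005)&(abs(L[...,1])<0.05)&(abs(L[...,2])<0.03)&(img.max(2)>95)).astype(np.uint8)
    n,l,st,ce=cv2.connectedComponentsWithStats(m)
    for i in range(1,n):
        if st[i,4]<60: continue
        q=L[l==i];r=cv2.minAreaRect(q[:,1:].astype(np.float32));print(ce[i].round(0),st[i,4],"x",np.nanmedian(q[:,0]).round(4),"rect(y,z)",np.round(r[0],4),np.round(r[1],4),round(r[2],1))
E
python3 - <<'E'
from held import *
held(0.032,"pics/w3.png")
E
```

```text
t 3.9167 tcp [0.5566 0.3219 0.1646] open 0.22 F [-0.  -0.1 -0.4] jawdeg 18.3
[319. 310.] 2423 x -0.0316 rect(y,z) [ 0.0008 -0.0005] [0.0593 0.0221] 0.6
```

View pics/w3.png

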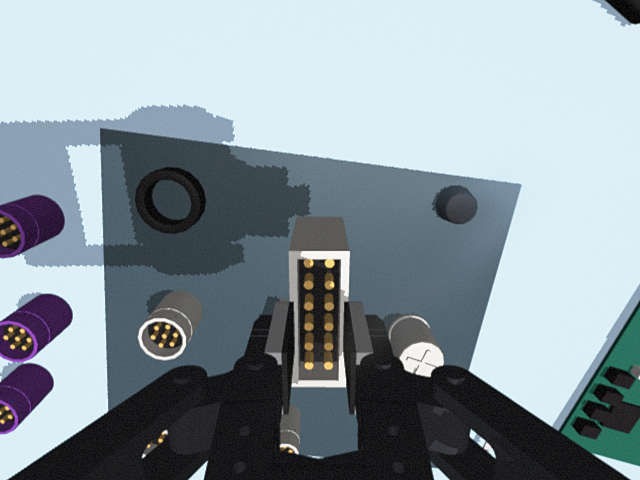

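The bar is held centred and upright, with its rim 31.6 mm above the TCP. I carry it to the tray and measure the recesses from there.

>>> carry_out(motion=[[0,0.002,-0.03,0.005,-5],[0,0.002,-0.03,0.005,-5],[0,0.002,-0.03,0.005,-5],[0,0.002,-0.03,0.005,-5],[0,0.002,-0.03,0.005,-5],[0,0.002,-0.03,0.005,-5],[0,0.002,-0.03,0.005,-5],[0,0.002,-0.03,0.005,-5],[0,0.002,-0.03,0.005,-5],[0,0.002,-0.03,0.005,-5],[0,0.002,-0.03,0.005,-5],[0,0.002,-0.03,0.005,-5],[0,0.002,-0.03,0.005,-5],[0,0.002,-0.03,0.005,-5],[0,0.002,-0.03,0.005,-5],[0,0.002,-0.03,0.005,-5],[0,0.002,-0.03,0.005,-5],[0,0.002,-0.03,0.005,-5],[0,0,0,0,0],[0,0,0,0,0]])

```text
time_s: 5.63
ee_pos: [0.5905, -0.2198, 0.2474]
eef_rot: [0.572, 0.415, 0.574, -0.415]
ft_force: [-0.4, 1.2, -1.8]
opening: 0.221
```

```bash
python3 - <<'E'
from held import *
import pickle
held(0.032,"pics/w4.png")
c=cam("wrist");pickle.dump(c,open("w4.pkl","wb"))
E
```

```text
t 5.6333 tcp [ 0.5905 -0.2198  0.2474] open 0.221 F [-0.4  1.2 -1.8] jawdeg -71.8
[319. 306.] 2071 x -0.0317 rect(y,z) [0.0006 0.0002] [0.059  0.0221] 0.2
```

View pics/w4.png

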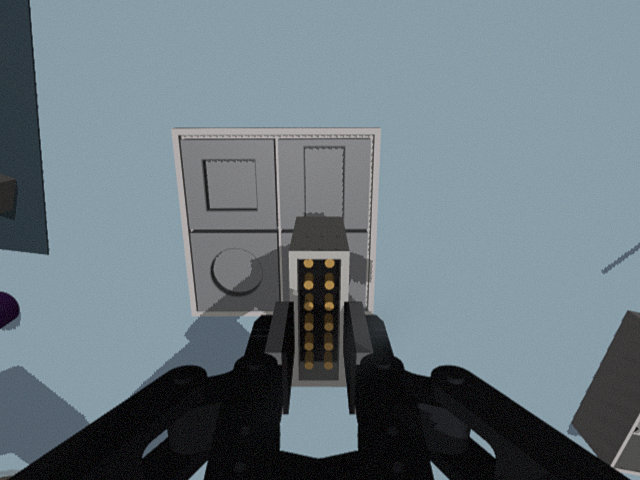

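The tray appears at (275,220): square recess (230,184), bar recess (325,182), large round (238,271), with the small round hidden behind the held plug. I'm measuring the recess top edges at the 19 mm plane in both views.

```bash
python3 - <<'E'
from h import *
import pickle
for f,roi in [("w4.pkl",(120,330,165,390)),("top0.pkl",(160,290,350,490))]:
    c=pickle.load(open(f,"rb"));z=cloud(c)[...,2]
    a,b,x0,x1=roi;m=np.zeros((480,640),np.uint8);m[a:b,x0:x1]=((z[a:b,x0:x1]>0.0165)&(z[a:b,x0:x1]<0.03))
    cs,h=cv2.findContours(m,cv2.RETR_CCOMP,cv2.CHAIN_APPROX_NONE)
    print(f,"blocktop z",np.nanmedian(z[m>0]))
    for k in cs:
        if cv2.contourArea(k)<60: continue
        P=np.array([ray(c,u,v,0.019)[:2] for u,v in k[:,0]],np.float32);r=cv2.minAreaRect(P)
        print(k[:,0].mean(0).round(0),np.round(r[0],4),np.round(r[1],4),round(r[2],1))
E
```

```text
w4.pkl blocktop z 0.018898317593853298
[358. 269.] [ 0.5217 -0.2836] [0.0886 0.0223] 20.3
[286. 264.] [ 0.5043 -0.2119] [0.0762 0.0101] 16.6
[237. 270.] [ 0.4823 -0.1643] [0.0879 0.0883] 18.2
[237. 272.] [ 0.4826 -0.1644] [0.0537 0.0544] 63.9
[325. 177.] [ 0.5983 -0.2228] [0.0874 0.088 ] 18.2
[231. 183.] [ 0.5696 -0.1356] [0.0874 0.0884] 18.2
[231. 185.] [ 0.5696 -0.1356] [0.0521 0.0519] 18.2
top0.pkl blocktop z 0.01938738829872011
[426. 245.] [ 0.4967 -0.2084] [0.0881 0.181 ] 18.3
[405. 252.] [ 0.482  -0.1644] [0.0566 0.0557] 63.7
[446. 239.] [ 0.5107 -0.2522] [0.041  0.0419] 44.9
[411. 205.] [ 0.5839 -0.1797] [0.0886 0.1808] 18.3
[391. 211.] [ 0.5701 -0.1357] [0.0553 0.0542] 17.5
[431. 199.] [ 0.5978 -0.2228] [0.0811 0.0439] 19.9
```

Both views agree within 1 mm: bar recess (0.598,-0.223), square (0.570,-0.136), large (0.482,-0.164), small (0.511,-0.252), yaw 18.2°. I lower the bar.

>>> carry_out(motion=[[0,0.0035,-0.002,-0.03,0],[0,0.0035,-0.002,-0.03,0],[0,0,0,-0.03,0],[0,0,0,-0.03,0],[0,0,0,-0.03,0],[0,0,0,-0.025,0],[0,0,0,-0.02,0],[0,0,0,-0.01,0],[0,0,0,-0.01,0],[0,0,0,-0.007,0],[0,0,0,0,0],[0,0,0,0,0]])

```text
time_s: 6.73
ee_pos: [0.5984, -0.2227, 0.0279]
eef_rot: [0.573, 0.414, 0.573, -0.414]
ft_force: [-0.1, 0.8, -1.0]
opening: 0.222
```

```bash
python3 - <<'E'
from held import *
held(0.032,"pics/w5.png")
E
```

```text
t 6.7333 tcp [ 0.5984 -0.2227  0.0279] open 0.222 F [-0.1  0.8 -1. ] jawdeg -71.7
[319. 308.] 2133 x -0.0317 rect(y,z) [0.0005 0.0001] [0.0592 0.0221] 0.5
```

View pics/w5.png

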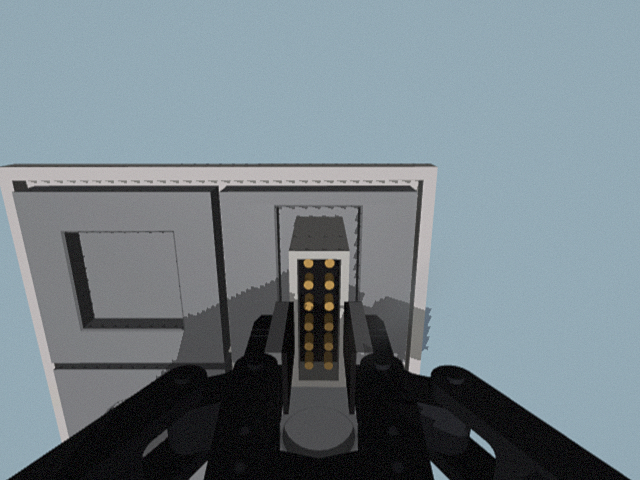

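The bar sits inside its recess at (320,290). I lower the last 2 mm, release, lift, and move over the square plug.

>>> carry_out(motion=[[0,0,0,-0.0015,0],[0,0,0,-0.001,0],[0,0,0,0,0],[0.5,0,0,0,0],[0.5,0,0,0,0],[0.5,0,0,0,0],[0.5,0,0,0.015,0],[0.5,0,0,0.03,0],[0.5,0,0,0.035,0],[0.8,0,0,0.035,0],[1,0,0,0.03,0],[1,0,0,0,0]])

```text
time_s: 7.78
ee_pos: [0.6002, -0.2238, 0.1768]
eef_rot: [0.577, 0.415, 0.569, -0.414]
ft_force: [1.0, -0.8, 0.3]
opening: 0.907
```

```bash
python3 - <<'E'
from meas import *
s=observe();print(s["time_s"],s["ee_pos"],s["ft_force"])
c=cam("wrist");cv2.imwrite("pics/w6.png",c["img"]);plugs(c,0,0.057)
E
```

```text
7.7833 [ 0.60018528 -0.22377564  0.17679007] [ 0.99709793 -0.79232457  0.29987952]
[315. 220.] 866 z 0.0568 rect [ 0.5996 -0.2228] [0.0576 0.0218] 18.4 circ 0.5995 -0.2226 0.0614
```

View pics/w6.png

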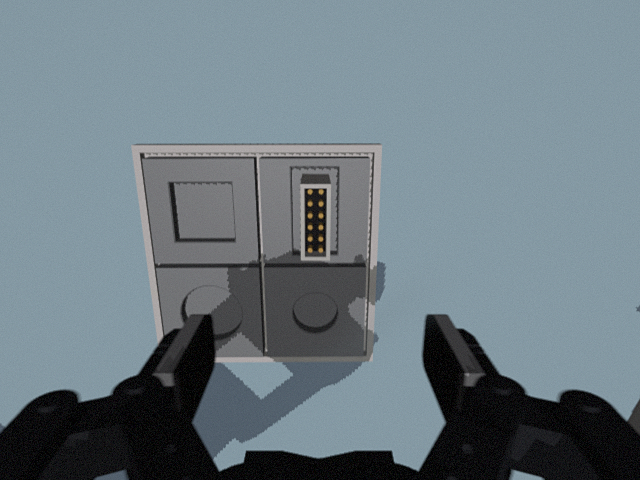

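The bar stands in its recess with its top at 56.8 mm (expected 57), at (0.5996,-0.2228), yaw 18.4°. Next is the square plug.

>>> carry_out(motion=[[1,-0.0092,0.0263,0,6],[1,-0.0092,0.0263,0,6],[1,-0.0092,0.0263,0,6],[1,-0.0092,0.0263,0,6],[1,-0.0092,0.0263,0,6],[1,-0.0092,0.0263,0,6],[1,-0.0092,0.0263,0,6],[1,-0.0092,0.0263,0,6],[1,-0.0092,0.0263,0,6],[1,-0.0092,0.0263,0,6],[1,-0.0092,0.0263,0,6],[1,-0.0092,0.0263,0,6],[1,0,0,-0.02,0],[1,0,0,-0.03,0],[1,0,0,-0.03,0],[1,0,0,-0.03,0],[1,0,0,-0.02,0],[1,0,0,-0.01,0],[1,0,0,-0.01,0],[1,0,0,0,0]])

```text
time_s: 9.5
ee_pos: [0.4858, 0.093, 0.0171]
eef_rot: [0.705, -0.001, 0.709, 0.002]
ft_force: [0.1, 0.4, 0.3]
opening: 0.998
```

```bash
python3 - <<'E'
from held import *
held(0.032,"pics/w7.png")
c=cam("wrist");plugs(c,0)
E
```

```text
t 9.5 tcp [0.4858 0.093  0.0171] open 0.998 F [0.1 0.4 0.3] jawdeg 0.2
[327. 327.] 3528 x -0.0344 rect(y,z) [-0.0005  0.0018] [0.0353 0.0343] 1.9
[324. 323.] 71 x -0.0297 rect(y,z) [-0.0004  0.0018] [0.0031 0.004 ] 90.0
[347. 323.] 64 x -0.0297 rect(y,z) [-0.0008  0.0107] [0.0034 0.0039] 73.3
[301. 322.] 64 x -0.0296 rect(y,z) [-0.0002 -0.0071] [0.004  0.0031] 1.3
[346. 342.] 85 x -0.0296 rect(y,z) [-0.0097  0.0105] [0.0032 0.0045] 88.6
[323. 343.] 70 x -0.0297 rect(y,z) [-0.0096  0.0014] [0.0032 0.004 ] 89.6
[300. 343.] 61 x -0.0299 rect(y,z) [-0.0094 -0.0076] [0.0038 0.0032] 2.2
[265.  52.] 2553 z 0.0516 rect [0.4703 0.189 ] [0.0372 0.0263] 0.1 circ 0.4701 0.1944 0.0377
[586.   5.] 1009 z 0.0487 rect [0.5632 0.2002] [0.0328 0.0042] 0.1 circ 0.5632 0.2019 0.033
[609. 271.] 1721 z 0.0511 rect [0.5908 0.1157] [0.0211 0.0248] 13.6 circ 0.5929 0.1163 0.0265
[323. 324.] 3214 z 0.0516 rect [0.4878 0.0935] [0.0363 0.0338] 88.7 circ 0.4877 0.0931 0.0486
[ 16. 358.] 814 z 0.0497 rect [0.3678 0.077 ] [0.0344 0.0119] 76.7 circ 0.362 0.0784 0.0346
```

View pics/w7.png

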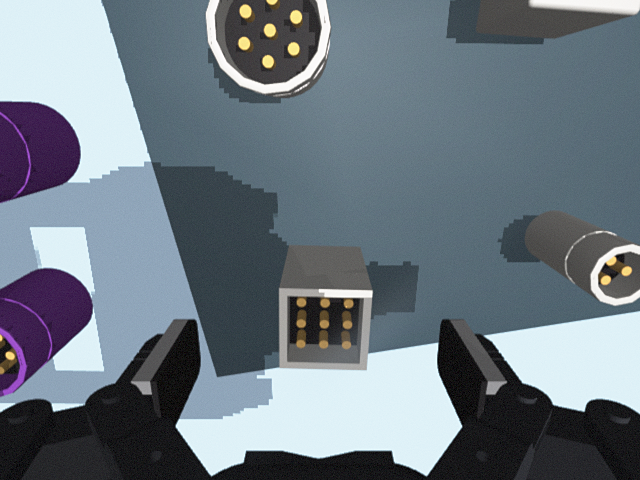

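The square plug is between the jaws at (325,328), about 2 mm off-centre. I correct that, grip and lift.

>>> carry_out(motion=[[1,0.0015,0,0,-1],[0,0,0,0,0],[0,0,0,0,0],[0,0,0,0,0],[0,0,0,0,0],[0,0,0,0,0],[0,0,0,0,0],[0,0,0,0.01,0],[0,0,0,0.02,0],[0,0,0,0.03,0],[0,0,0,0.03,0],[0,0,0,0.03,0],[0,0,0,0.02,0],[0,0,0,0,0]])

```text
time_s: 10.77
ee_pos: [0.4909, 0.0929, 0.1638]
eef_rot: [0.71, 0.004, 0.704, -0.005]
ft_force: [-0.4, -0.9, -0.7]
opening: 0.352
```

```bash
python3 - <<'E'
from held import *
held(0.032,"pics/w8.png")
E
```

```text
t 10.7667 tcp [0.4909 0.0929 0.1638] open 0.352 F [-0.4 -0.9 -0.7] jawdeg -0.7
[318. 319.] 1817 x -0.0318 rect(y,z) [-0.0008 -0.0003] [0.0351 0.0433] 0.5
```

View pics/w8.png

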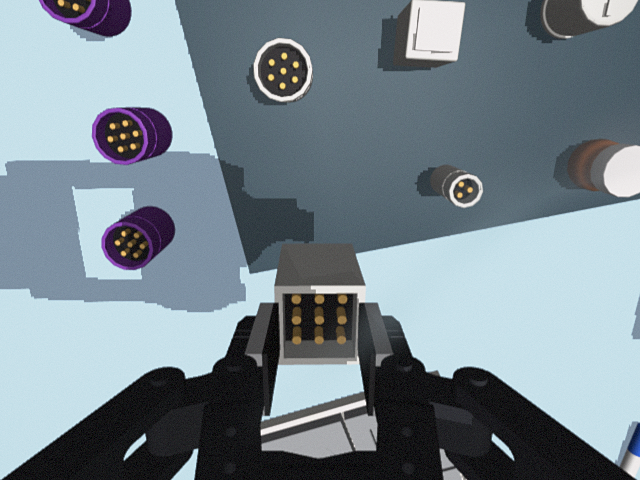

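The square is held centred. I carry it to the square recess and lower it.

>>> carry_out(motion=[[0,0.0081,-0.0229,0,1.9],[0,0.0081,-0.0229,0,1.9],[0,0.0081,-0.0229,0,1.9],[0,0.0081,-0.0229,0,1.9],[0,0.0081,-0.0229,0,1.9],[0,0.0081,-0.0229,0,1.9],[0,0.0081,-0.0229,0,1.9],[0,0.0081,-0.0229,0,1.9],[0,0.0081,-0.0229,0,1.9],[0,0.0081,-0.0229,0,1.9],[0,0,0,-0.03,0],[0,0,0,-0.03,0],[0,0,0,-0.03,0],[0,0,0,-0.02,0],[0,0,0,-0.01,0],[0,0,0,-0.008,0],[0,0,0,-0.004,0],[0,0,0,0,0],[0,0,0,0,0]])

```text
time_s: 12.4
ee_pos: [0.5707, -0.1362, 0.0285]
eef_rot: [0.699, -0.113, 0.698, 0.112]
ft_force: [-0.2, 0.1, 0.0]
opening: 0.35
```

```bash
python3 - <<'E'
from held import *
held(0.032,"pics/w9.png")
E
```

```text
t 12.4 tcp [ 0.5707 -0.1362  0.0285] open 0.35 F [-0.2  0.1  0. ] jawdeg 18.3
[318. 320.] 1636 x -0.0317 rect(y,z) [-0.0008 -0.    ] [0.034 0.035] 89.9
```

View pics/w9.png

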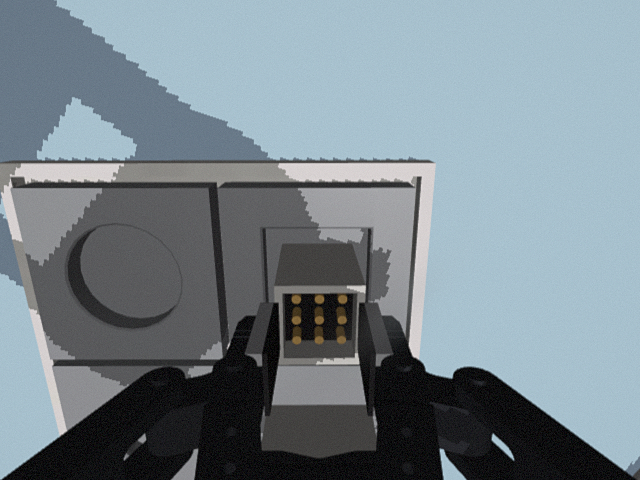

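The square is inside its recess at (318,300). I lower the last 3 mm, release and lift.

>>> carry_out(motion=[[0,0,0,-0.002,0],[0,0,0,-0.001,0],[0,0,0,0,0],[0.7,0,0,0,0],[0.7,0,0,0,0],[0.7,0,0,0,0],[0.7,0,0,0.015,0],[0.7,0,0,0.03,0],[0.7,0,0,0.035,0],[0.8,0,0,0.035,0],[1,0,0,0.03,0],[1,0,0,0,0]])

```text
time_s: 13.45
ee_pos: [0.5724, -0.1369, 0.1761]
eef_rot: [0.701, -0.114, 0.695, 0.11]
ft_force: [-0.5, -0.7, 0.2]
opening: 1.002
```

```bash
python3 - <<'E'
from meas import *
s=observe();print(s["time_s"],s["ee_pos"],s["ft_force"])
c=cam("wrist");cv2.imwrite("pics/w10.png",c["img"]);plugs(c,0,0.057)
E
```

```text
13.45 [ 0.57243849 -0.1369387   0.17611324] [-0.48931111 -0.71494577  0.21655618]
[315. 218.] 804 z 0.0567 rect [ 0.5691 -0.1368] [0.0339 0.0346] 18.1 circ 0.5693 -0.1366 0.0478
[316. 327.] 923 z 0.0563 rect [ 0.5982 -0.2214] [0.0579 0.0234] 18.0 circ 0.5983 -0.2219 0.0618
```

View pics/w10.png

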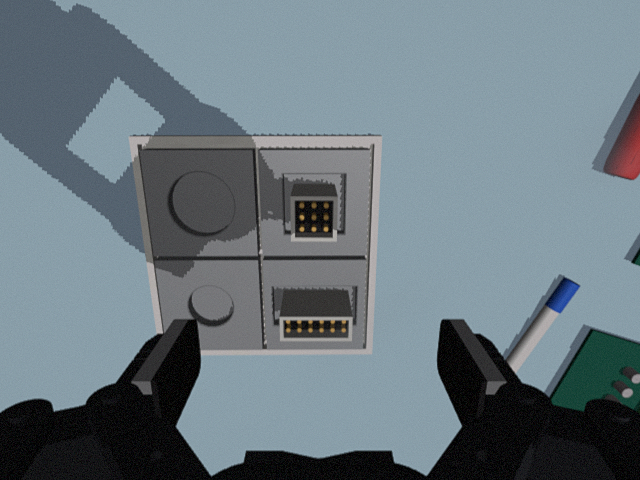

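Both plugs are seated, with tops near 57 mm. Next is the large round plug at (0.470,0.1945).

>>> carry_out(motion=[[1,-0.0083,0.0275,0,0],[1,-0.0083,0.0275,0,0],[1,-0.0083,0.0275,0,0],[1,-0.0083,0.0275,0,0],[1,-0.0083,0.0275,0,0],[1,-0.0083,0.0275,0,0],[1,-0.0083,0.0275,0,0],[1,-0.0083,0.0275,0,0],[1,-0.0083,0.0275,0,0],[1,-0.0083,0.0275,0,0],[1,-0.0083,0.0275,0,0],[1,-0.0083,0.0275,0,0],[1,0,0,-0.02,0],[1,0,0,-0.03,0],[1,0,0,-0.03,0],[1,0,0,-0.03,0],[1,0,0,-0.02,0],[1,0,0,-0.01,0],[1,0,0,-0.01,0],[1,0,0,0,0]])

```text
time_s: 15.17
ee_pos: [0.4687, 0.1936, 0.017]
eef_rot: [0.696, -0.112, 0.7, 0.112]
ft_force: [0.6, -0.5, 0.1]
opening: 1.002
```

```bash
python3 - <<'E'
from held import *
held(0.032,"pics/w11.png")
c=cam("wrist");plugs(c,0)
E
```

```text
t 15.1667 tcp [0.4687 0.1936 0.017 ] open 1.002 F [ 0.6 -0.5  0.1] jawdeg 18.2
[323. 322.] 1967 x -0.0347 rect(y,z) [0.0009 0.0014] [0.0372 0.0376] 63.6
[333. 300.] 77 x -0.0297 rect(y,z) [0.0092 0.0049] [0.0034 0.004 ] 89.6
[309. 303.] 68 x -0.03 rect(y,z) [ 0.0084 -0.004 ] [0.0038 0.003 ] 0.5
[323. 319.] 80 x -0.0297 rect(y,z) [0.0008 0.0013] [0.0042 0.0036] 39.6
[300. 322.] 70 x -0.0298 rect(y,z) [ 0.     -0.0076] [0.0035 0.0037] 31.8
[346. 318.] 64 x -0.0299 rect(y,z) [0.0019 0.0104] [0.0034 0.0035] 55.1
[314. 338.] 68 x -0.0295 rect(y,z) [-0.007  -0.0022] [0.0042 0.0032] 0.1
[337. 337.] 63 x -0.0299 rect(y,z) [-0.0066  0.0066] [0.0035 0.0041] 89.5
[26. 88.] 1591 z 0.0497 rect [0.3543 0.2441] [0.0146 0.0349] 4.8 circ 0.347 0.2435 0.0351
[321. 322.] 2668 z 0.0514 rect [0.4695 0.196 ] [0.0372 0.0384] 18.3 circ 0.4695 0.1961 0.0391
[ 38. 327.] 1512 z 0.0497 rect [0.367  0.1583] [0.0257 0.038 ] 4.8 circ 0.3611 0.1578 0.0386
[573. 340.] 6082 z 0.0511 rect [0.5626 0.2187] [0.0329 0.0335] 86.2 circ 0.5628 0.2185 0.0454
```

View pics/w11.png

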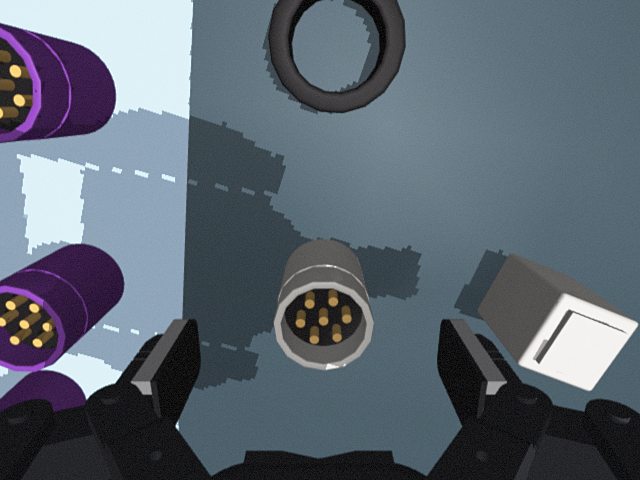

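The large round plug is centred between the jaws at (323,322), and the relay is clear at (573,340). I grip and lift.

>>> carry_out(motion=[[1,0.0005,0.001,0,0],[0,0,0,0,0],[0,0,0,0,0],[0,0,0,0,0],[0,0,0,0,0],[0,0,0,0,0],[0,0,0,0,0],[0,0,0,0.01,0],[0,0,0,0.02,0],[0,0,0,0.03,0],[0,0,0,0.03,0],[0,0,0,0.03,0],[0,0,0,0.02,0],[0,0,0,0,0]])

```text
time_s: 16.43
ee_pos: [0.4728, 0.1953, 0.1639]
eef_rot: [0.701, -0.112, 0.695, 0.112]
ft_force: [-0.0, -0.3, 0.4]
opening: -0.004
```

```bash
python3 - <<'E'
from held import *
held(0.032,"pics/w12.png")
E
```

```text
t 16.4333 tcp [0.4728 0.1953 0.1639] open -0.004 F [-0.  -0.3  0.4] jawdeg 18.3
```

View pics/w12.png

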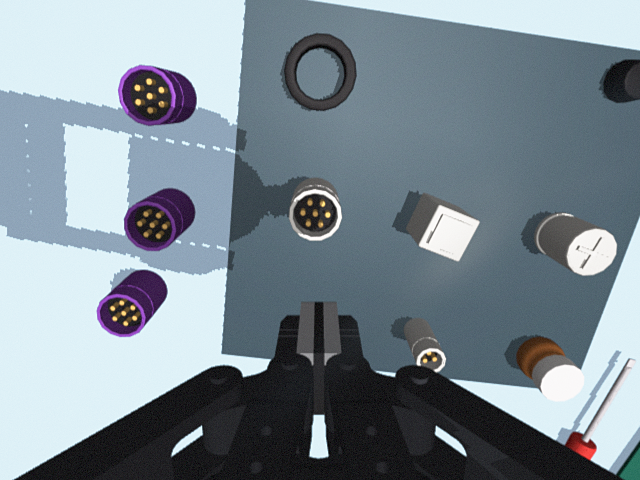

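The gripper is shut and empty (opening 0). The large plug slipped out and still stands on the mat at (315,213). I re-measure it and retry with a firmer grip, checking before lifting.

>>> carry_out(motion=[[1,0,0,0,0],[1,0,0,0,0],[1,0,0,0,0],[1,0,0,0,0],[1,0,0,0,0]], squeeze=100)

```text
time_s: 16.9
ee_pos: [0.4709, 0.1949, 0.1591]
eef_rot: [0.698, -0.112, 0.699, 0.112]
ft_force: [-0.2, 0.7, -0.6]
opening: 0.711
```

```bash
python3 - <<'E'
from held import *
held(0.032,"pics/w13.png")
c=cam("wrist");plugs(c,0)
x=cv2.resize(c["img"][160:270,270:370],None,fx=5,fy=5,interpolation=cv2.INTER_CUBIC);cv2.imwrite("pics/w13z.png",x)
E
```

```text
t 16.9 tcp [0.4709 0.1949 0.1591] open 0.711 F [-0.2  0.7 -0.6] jawdeg 18.3
[149.  94.] 877 z 0.0497 rect [0.3408 0.2429] [0.0369 0.0369] 60.8 circ 0.3409 0.243 0.038
[319. 216.] 736 z 0.0515 rect [0.4688 0.2012] [0.0371 0.0374] 18.2 circ 0.4687 0.2012 0.0384
[152. 227.] 681 z 0.0498 rect [0.3594 0.1568] [0.0375 0.0366] 18.2 circ 0.3595 0.1567 0.0386
[455. 235.] 1893 z 0.0509 rect [0.5642 0.2179] [0.0331 0.0334] 86.0 circ 0.5643 0.2178 0.0452
[601. 255.] 1820 z 0.0495 rect [0.6692 0.2369] [0.0357 0.0362] 31.1 circ 0.669 0.2375 0.0377
[123. 317.] 600 z 0.0498 rect [0.3522 0.0798] [0.038  0.0368] 61.7 circ 0.3523 0.0798 0.0388
```

View pics/w13z.png

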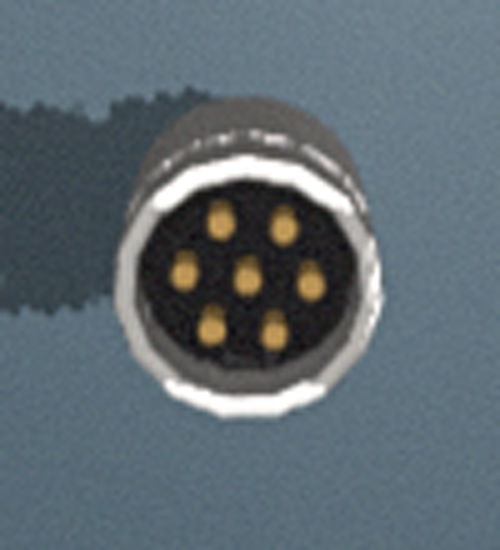

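The plug is now at (0.4688,0.2012), pushed 5 mm along the pads but upright. I re-centre and grip about 6 mm lower with 100 N.

>>> carry_out(motion=[[1,-0.002,0.006,-0.01,0],[1,0,0,-0.02,0],[1,0,0,-0.03,0],[1,0,0,-0.03,0],[1,0,0,-0.03,0],[1,0,0,-0.016,0],[1,0,0,-0.01,0],[1,0,0,0,0],[1,0,0,0,0]])

```text
time_s: 17.75
ee_pos: [0.4691, 0.201, 0.0137]
eef_rot: [0.698, -0.112, 0.698, 0.112]
ft_force: [0.4, 0.9, 0.8]
opening: 0.998
```

```bash
python3 - <<'E'
from held import *
held(0.038,"pics/w14.png")
c=cam("wrist");plugs(c,0)
E
```

```text
t 17.75 tcp [0.4691 0.201  0.0137] open 0.998 F [0.4 0.9 0.8] jawdeg 18.3
[319. 331.] 2029 x -0.0381 rect(y,z) [-0.0003 -0.0003] [0.0375 0.0373] 36.8
[ 19. 112.] 1366 z 0.0497 rect [0.3562 0.2447] [0.0109 0.0326] 4.8 circ 0.3507 0.2442 0.0327
[318. 329.] 2794 z 0.0514 rect [0.4684 0.2018] [0.037  0.0386] 20.3 circ 0.4684 0.2016 0.0392
[ 33. 349.] 1375 z 0.0496 rect [0.3687 0.1587] [0.0217 0.0381] 4.8 circ 0.3615 0.1582 0.0385
[571. 360.] 5887 z 0.0511 rect [0.5626 0.2189] [0.0328 0.0332] 86.2 circ 0.5628 0.2188 0.0452
```

Centred within 0.3 mm. Closing and checking before the lift.

>>> carry_out(motion=[[0,0,0,0,0],[0,0,0,0,0],[0,0,0,0,0],[0,0,0,0,0],[0,0,0,0,0],[0,0,0,0,0],[0,0,0,0,0],[0,0,0,0,0]], squeeze=100)

```text
time_s: 18.52
ee_pos: [0.4694, 0.201, 0.0148]
eef_rot: [0.699, -0.112, 0.698, 0.112]
ft_force: [-1.4, -1.3, 10.1]
opening: 0.383
```

```bash
python3 - <<'E'
from held import *
held(0.038,"pics/w15.png")
E
```

```text
t 18.5167 tcp [0.4694 0.201  0.0148] open 0.383 F [-1.4 -1.3 10.1] jawdeg 18.3
[318. 328.] 1644 x -0.0369 rect(y,z) [-0.0002 -0.0004] [0.0328 0.0378] 89.8
```

View pics/w15.png

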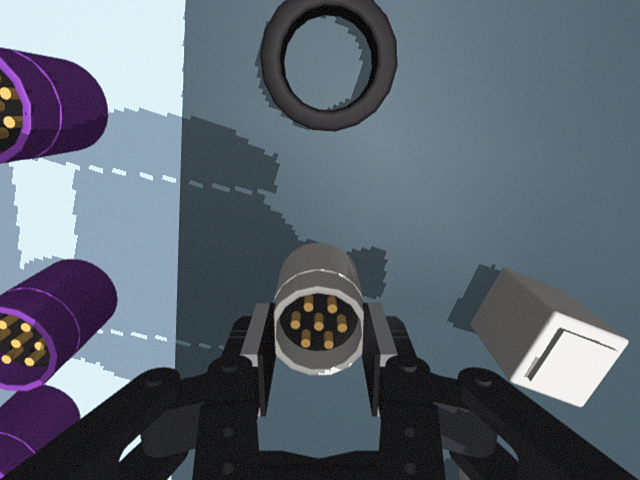

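The large plug is gripped (opening 0.383) and centred at (318,328). I lift gently.

>>> carry_out(motion=[[0,0,0,0.005,0],[0,0,0,0.008,0],[0,0,0,0.012,0],[0,0,0,0.015,0],[0,0,0,0.02,0],[0,0,0,0.025,0],[0,0,0,0.025,0],[0,0,0,0.02,0],[0,0,0,0.01,0],[0,0,0,0,0]])

```text
time_s: 19.4
ee_pos: [0.47, 0.2012, 0.1564]
eef_rot: [0.7, -0.112, 0.696, 0.112]
ft_force: [0.5, -0.6, -1.6]
opening: 0.382
```

```bash
python3 - <<'E'
from held import *
held(0.037,"pics/w16.png")
E
```

```text
t 19.4 tcp [0.47   0.2012 0.1564] open 0.382 F [ 0.5 -0.6 -1.6] jawdeg 18.3
[320. 332.] 1926 x -0.0367 rect(y,z) [-0.0001 -0.0004] [0.0383 0.0328] 0.0
```

View pics/w16.png

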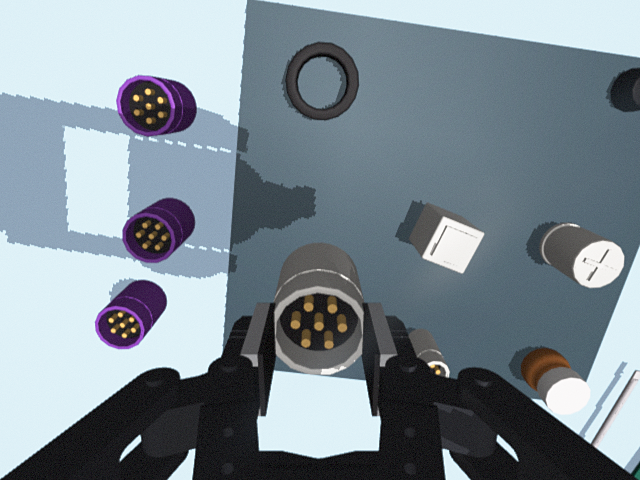

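The plug is securely held. I carry it to the large round recess.

>>> carry_out(motion=[[0,0.001,-0.0261,0,0],[0,0.001,-0.0261,0,0],[0,0.001,-0.0261,0,0],[0,0.001,-0.0261,0,0],[0,0.001,-0.0261,0,0],[0,0.001,-0.0261,0,0],[0,0.001,-0.0261,0,0],[0,0.001,-0.0261,0,0],[0,0.001,-0.0261,0,0],[0,0.001,-0.0261,0,0],[0,0.001,-0.0261,0,0],[0,0.001,-0.0261,0,0],[0,0.001,-0.0261,0,0],[0,0,-0.0261,0,0],[0,0,0,-0.03,0],[0,0,0,-0.03,0],[0,0,0,-0.03,0],[0,0,0,-0.02,0],[0,0,0,-0.01,0],[0,0,0,0,0]])

```text
time_s: 21.12
ee_pos: [0.4802, -0.1634, 0.0307]
eef_rot: [0.696, -0.111, 0.7, 0.114]
ft_force: [-0.1, -0.2, -1.0]
opening: 0.38
```

>>> carry_out(motion=[[0,0,0,-0.005,0],[0,0,0,-0.004,0],[0,0,0,0,0],[0,0,0,0,0]])

```text
time_s: 21.45
ee_pos: [0.4822, -0.1645, 0.025]
eef_rot: [0.698, -0.112, 0.698, 0.112]
ft_force: [-0.4, 0.4, -0.4]
opening: 0.386
```

```bash
python3 - <<'E'
from held import *
held(0.037,"pics/w17.png")
E
```

```text
t 21.45 tcp [ 0.4822 -0.1645  0.025 ] open 0.386 F [-0.4  0.4 -0.4] jawdeg 18.3
[318. 300.] 767 x -0.0369 rect(y,z) [ 0.0085 -0.0005] [0.0326 0.0203] 89.3
[319. 361.] 642 x -0.0368 rect(y,z) [-0.0108 -0.0003] [0.0327 0.0165] 88.4
```

View pics/w17.png

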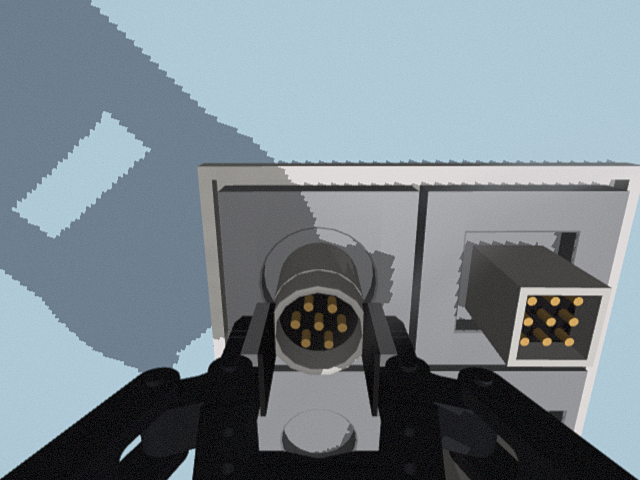

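The large plug is in its round recess and needs about 4 mm more.

>>> carry_out(motion=[[0,0,0,-0.002,0],[0,0,0,-0.0015,0],[0,0,0,-0.001,0],[0,0,0,0,0],[0.7,0,0,0,0],[0.7,0,0,0,0],[0.7,0,0,0,0],[0.7,0,0,0.015,0],[0.7,0,0,0.03,0],[0.7,0,0,0.035,0],[0.8,0,0,0.035,0],[1,0,0,0.03,0],[1,0,0,0,0]])

```text
time_s: 22.58
ee_pos: [0.4843, -0.1657, 0.1711]
eef_rot: [0.701, -0.115, 0.695, 0.11]
ft_force: [0.7, -0.1, 0.6]
opening: 0.999
```

```bash
python3 - <<'E'
from meas import *
s=observe();print(s["time_s"],s["ee_pos"],s["ft_force"])
c=cam("wrist");cv2.imwrite("pics/w18.png",c["img"]);plugs(c,0,0.057)
E
```

```text
22.5833 [ 0.48427554 -0.16568246  0.17111005] [ 0.72132701 -0.05476965  0.55217126]
[315. 218.] 696 z 0.0565 rect [ 0.4813 -0.1641] [0.0373 0.037 ] 18.1 circ 0.4813 -0.1642 0.0383
[442. 220.] 928 z 0.0564 rect [ 0.5684 -0.1371] [0.0352 0.0342] 18.1 circ 0.5683 -0.1372 0.0486
[421. 329.] 622 z 0.0562 rect [ 0.5977 -0.2216] [0.0588 0.0232] 18.0 circ 0.5973 -0.2217 0.0615
```

View pics/w18.png

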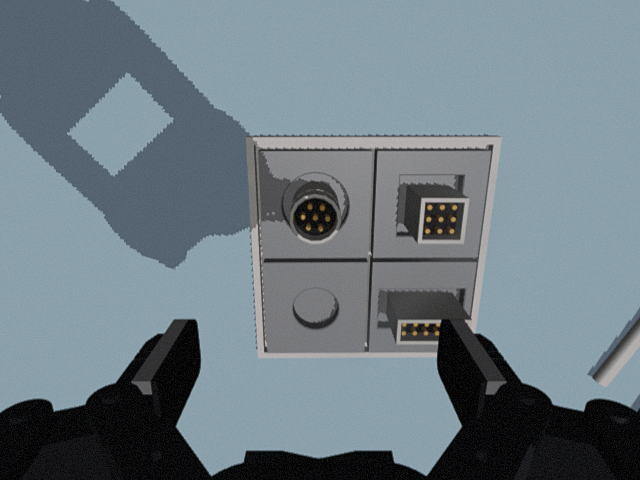

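Three are seated. Next is the small round plug at (0.593,0.116).

>>> carry_out(motion=[[1,0.0101,0.0255,0,0],[1,0.0101,0.0255,0,0],[1,0.0101,0.0255,0,0],[1,0.0101,0.0255,0,0],[1,0.0101,0.0255,0,0],[1,0.0101,0.0255,0,0],[1,0.0101,0.0255,0,0],[1,0.0101,0.0255,0,0],[1,0.0101,0.0255,0,0],[1,0.0101,0.0255,0,0],[1,0.0101,0.0255,0,0],[1,0,0,-0.02,0],[1,0,0,-0.03,0],[1,0,0,-0.03,0],[1,0,0,-0.03,0],[1,0,0,-0.02,0],[1,0,0,-0.01,0],[1,0,0,-0.01,0],[1,0,0,0,0],[1,0,0,0,0]])

```text
time_s: 24.3
ee_pos: [0.5935, 0.116, 0.0156]
eef_rot: [0.698, -0.112, 0.698, 0.112]
ft_force: [-1.4, 0.4, -0.2]
opening: 1.0
```

```bash
python3 - <<'E'
from held import *
held(0.037,"pics/w19.png")
c=cam("wrist");plugs(c,0)
E
```

```text
t 24.3 tcp [0.5935 0.116  0.0156] open 1.0 F [-1.4  0.4 -0.2] jawdeg 18.3
[322. 332.] 1132 x -0.0361 rect(y,z) [-0.0008  0.0006] [0.0233 0.0235] 68.3
[337.  37.] 8237 z 0.0512 rect [0.5664 0.214 ] [0.0284 0.0328] 86.3 circ 0.5665 0.2142 0.0427
[631.  81.] 1270 z 0.0493 rect [0.6571 0.2276] [0.0069 0.0275] 31.7 circ 0.6599 0.2293 0.0276
[321. 329.] 1618 z 0.0514 rect [0.5943 0.1165] [0.023  0.0249] 13.1 circ 0.5941 0.1164 0.0253
```

View pics/w19.png

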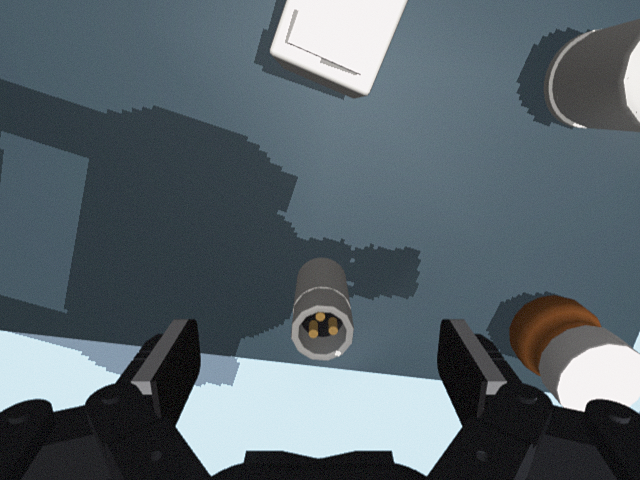

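The small plug is centred at (322,332). I grip at 100 N and lift gently.

>>> carry_out(motion=[[1,0,0,-0.0015,0],[0,0,0,0,0],[0,0,0,0,0],[0,0,0,0,0],[0,0,0,0,0],[0,0,0,0,0],[0,0,0,0,0],[0,0,0,0,0],[0,0,0,0,0],[0,0,0,0.005,0],[0,0,0,0.008,0],[0,0,0,0.012,0],[0,0,0,0.015,0],[0,0,0,0.02,0],[0,0,0,0.025,0],[0,0,0,0.025,0],[0,0,0,0.02,0],[0,0,0,0.01,0],[0,0,0,0,0]])

```text
time_s: 25.98
ee_pos: [0.594, 0.1161, 0.1562]
eef_rot: [0.7, -0.112, 0.697, 0.112]
ft_force: [0.1, -0.7, 0.5]
opening: 0.22
```

```bash
python3 - <<'E'
from held import *
held(0.037,"pics/w20.png")
E
```

```text
t 25.9833 tcp [0.594  0.1161 0.1562] open 0.22 F [ 0.1 -0.7  0.5] jawdeg 18.3
[319. 333.] 955 x -0.0375 rect(y,z) [-0.0013 -0.0004] [0.0238 0.019 ] 0.4
```

View pics/w20.png

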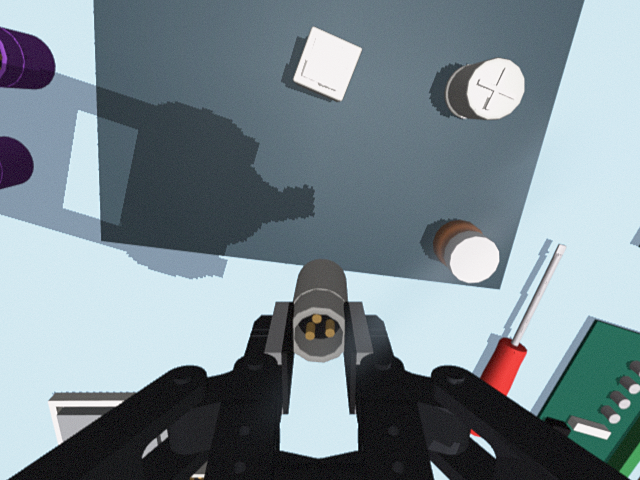

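The small plug is held. I carry it to the small round recess.

>>> carry_out(motion=[[0,-0.0059,-0.0263,0,0],[0,-0.0059,-0.0263,0,0],[0,-0.0059,-0.0263,0,0],[0,-0.0059,-0.0263,0,0],[0,-0.0059,-0.0263,0,0],[0,-0.0059,-0.0263,0,0],[0,-0.0059,-0.0263,0,0],[0,-0.0059,-0.0263,0,0],[0,-0.0059,-0.0263,0,0],[0,-0.0059,-0.0263,0,0],[0,-0.0059,-0.0263,0,0],[0,-0.0059,-0.0263,0,0],[0,-0.0059,-0.0263,0,0],[0,-0.0059,-0.0263,0,0],[0,0,0,-0.03,0],[0,0,0,-0.03,0],[0,0,0,-0.02,0],[0,0,0,-0.01,0],[0,0,0,0,0],[0,0,0,0,0]])

```text
time_s: 27.7
ee_pos: [0.5106, -0.252, 0.0635]
eef_rot: [0.698, -0.112, 0.698, 0.112]
ft_force: [0.1, -0.1, 0.3]
opening: 0.221
```

```bash
python3 - <<'E'
from held import *
held(0.037,"pics/w21.png")
E
```

```text
t 27.7 tcp [ 0.5106 -0.252   0.0635] open 0.221 F [ 0.1 -0.1  0.3] jawdeg 18.3
[319. 332.] 866 x -0.0376 rect(y,z) [-0.0012 -0.0003] [0.0239 0.0189] 0.3
```

View pics/w21.png

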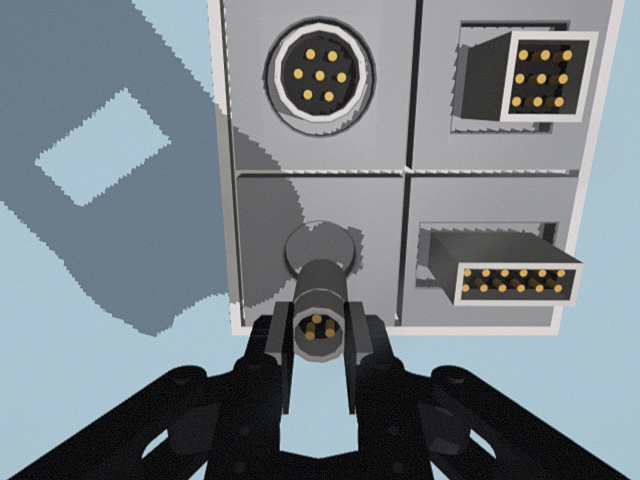

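The small plug is above its recess at (320,250). Lowering.

>>> carry_out(motion=[[0,0,0,-0.015,0],[0,0,0,-0.012,0],[0,0,0,-0.008,0],[0,0,0,-0.004,0],[0,0,0,0,0],[0,0,0,0,0]])

```text
time_s: 28.25
ee_pos: [0.511, -0.2524, 0.0254]
eef_rot: [0.698, -0.113, 0.698, 0.112]
ft_force: [0.1, 0.3, -0.3]
opening: 0.218
```

```bash
python3 - <<'E'
from held import *
held(0.037,"pics/w22.png")
E
```

```text
t 28.25 tcp [ 0.511  -0.2524  0.0254] open 0.218 F [ 0.1  0.3 -0.3] jawdeg 18.3
[319. 332.] 883 x -0.0375 rect(y,z) [-0.0011 -0.0003] [0.0188 0.0236] 89.4
```

View pics/w22.png

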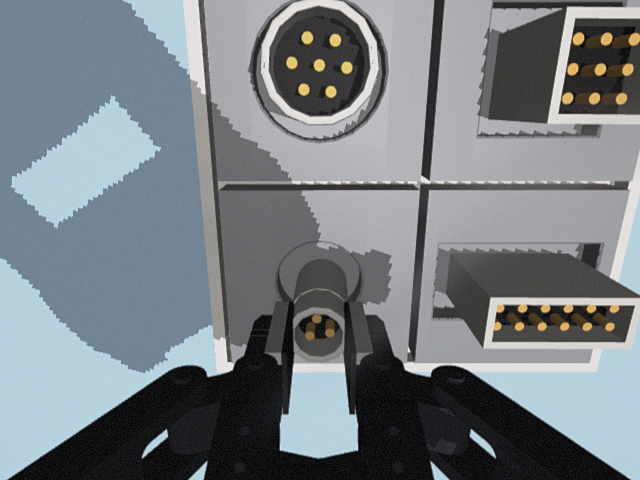

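It is inside the recess with about 5 mm left. I lower, release with a partial opening, lift, then back away for a final look.

>>> carry_out(motion=[[0,0,0,-0.002,0],[0,0,0,-0.002,0],[0,0,0,-0.001,0],[0,0,0,0,0],[0.45,0,0,0,0],[0.45,0,0,0,0],[0.45,0,0,0,0],[0.45,0,0,0.015,0],[0.45,0,0,0.03,0],[0.45,0,0,0.035,0],[0.8,0,0,0.035,0],[1,0,0,0.035,0],[1,0,0,0.035,0],[1,0,0,0,0],[1,0,0,0,0]])

```text
time_s: 29.55
ee_pos: [0.5111, -0.2525, 0.2066]
eef_rot: [0.699, -0.113, 0.697, 0.111]
ft_force: [-0.6, -0.3, -0.7]
opening: 0.998
```

```bash
python3 - <<'E'
from meas import *
s=observe();print(s["time_s"],s["ee_pos"],s["ft_force"])
c=cam("wrist");cv2.imwrite("pics/w23.png",c["img"]);plugs(c,0,0.057)
c=cam("top");cv2.imwrite("pics/top2.png",c["img"]);c=cam("scene");cv2.imwrite("pics/scene2.png",c["img"])
E
```

```text
29.55 [ 0.51111197 -0.25249852  0.20655669] [-0.56009705 -0.28934451 -0.70594125]
[318.  86.] 661 z 0.0566 rect [ 0.4815 -0.1644] [0.0366 0.0369] 18.2 circ 0.4816 -0.1647 0.0378
[444.  88.] 905 z 0.0565 rect [ 0.5688 -0.1375] [0.0349 0.0336] 18.2 circ 0.5689 -0.1375 0.0479
[435. 209.] 819 z 0.0564 rect [ 0.5981 -0.2227] [0.0587 0.0229] 18.2 circ 0.5983 -0.2226 0.0625
[319. 210.] 327 z 0.0566 rect [ 0.5114 -0.2522] [0.0229 0.0238] 10.9 circ 0.5116 -0.2523 0.0244
```

View pics/w23.png

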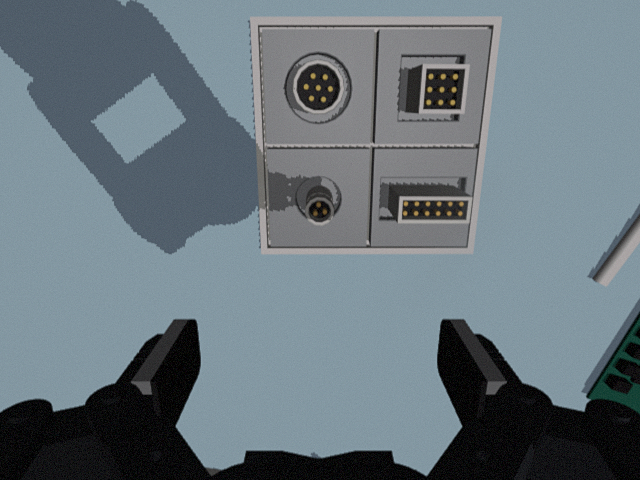

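View pics/scene2.png

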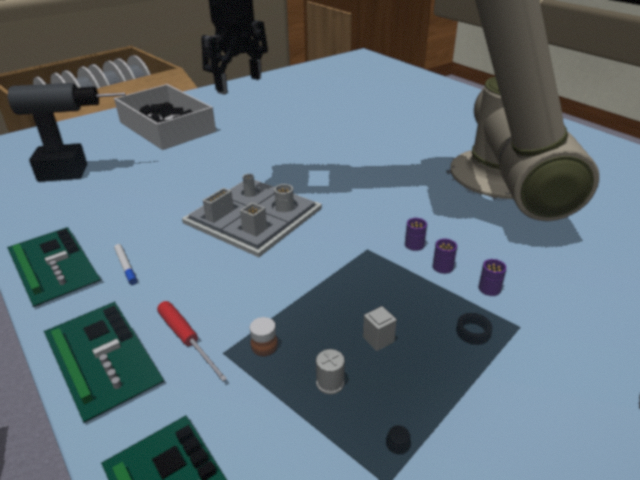

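All four tops read 56.4–56.6 mm, the plugs are centred within about 2 mm, and the look-alikes have not moved. Handing in.

```bash
python3 -c "
from h import *
print(arm.close_job())"
```

```text
the job is handed in; nothing more can be done
None
```

All four plugs stand upright, mouth up, in their own recesses, and I handed the job in at about 30 s of the 102 s allowed. I placed them in the order bar, square, large round, small round.

**Final wrist-camera check:**
- The tops read 56.4–56.6 mm, against 57 mm for fully seated.
- Plug centres are within about 2 mm of the recess centres, and the bar and square are turned to match the tray (18.2°).
- The relay, capacitor, purple look-alikes and loose items stand where they were. The gripper was open and about 15 cm above the plugs.

**Failed attempt:** The first grasp of the large round plug, at 50 N, slipped out. It pushed the plug about 5 mm along the mat, still standing. I re-measured it and gripped lower at 100 N, which held. No other check failed or disagreed beyond 1–2 mm of calibration scatter between cameras.

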